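# Put the bush away and close the parts tray's sticky shutter

### The job

Move the loose black rubber bush from the cover plate of the grey parts tray into the tray's open well, then slide the tray's steel shutter shut over it by its two pins, with alternating pushes, because it jams in its sticky track when one end gets too far ahead. Bring both ends fully home, square against the hidden stop bar, and seat it there with one firm steady press of about 1.5 to 2 kg (15 to 20 N) on a pin; never press on it with more than 2.5 kg (25 N). Leave the other things on the desk alone.

Things in the scene. Friction and masses are not known exactly. Their poses are not given: they have to be found in the camera images.
- bush_center (a point): Loose black moulded rubber bush, about 23 x 23 x 18 mm, standing upright on the tray's cover plate at the start; the point is its centre, half-way up (9 mm above what it stands on). Round, so it can be grasped across any diameter from above. 12 g.
- tray: Fixed grey parts tray with a flat aluminium cover plate; x -104 to +80, y -107 to +107 mm in its own frame, top of the cover 45.5 mm above the desk. Origin on the desk under it. Its x axis is the way the shutter closes (away from the robot, turned by the tray's yaw), y its left, z up. The pins stand through two 24 mm slots in the cover, x -92 to +1 mm at y = +65 and -65 mm.
- well (a point): Centre of the open well, on its floor, 5 mm above the desk. The well's mouth (window in the cover, top 45.5 mm above the desk) is 57 mm long along the tray's x (tray x +8 to +65 mm) and 150 mm wide along its y. Under the cover at its far edge lies the rigid stop bar that ends the shutter's travel; its face is set differently each time, at tray x = +60 to +65 mm, and is not measured.
- shutter: Sliding steel plate 90 (x) x 180 (y) x 8 mm, about 0.45 kg (varies), captive under the cover, moved only by its two pins. Origin at the centre of its underside, 32 mm above the desk; axes as the tray's when square. Origin at tray x -45 to -37 mm at the start, +15 to +20 mm when home against the stop bar (hidden). Sliding square it resists with a dry 2 to 8 N; a square shutter that does not yield to 12 N is home.
- left_pin (a point): Round upright steel pin, 10 mm diameter, 30 mm behind and 65 mm left (+y) of the plate's centre; top 68 mm above the desk, 22.5 mm above the cover; the point is on its axis, 57 mm above the desk. Tray x = -15 to -10 mm when home. The plate can turn only a little (play hidden, varies) before it wedges; then pushing the leading pin only builds force and pushing the lagging pin frees it.
- right_pin (a point): The same pin at the right (-y) end of the shutter, 30 mm behind and 65 mm right of the plate's centre; the point is on its axis, 57 mm above the desk. Tray x = -15 to -10 mm when home, the same as the left pin.
- dish: Bystander: shallow clear dish, 68 mm across, 14 mm high; origin under its centre. Leave alone.
- block: Bystander: dark grey abrasive dressing block, 24 x 60 x 18 mm, lying flat; origin under its centre. Leave alone.
- dropper: Bystander: small amber dropper bottle, 34 mm across, 102 mm high; origin under its centre. Leave alone.

How it is judged:
By the outcome, as a careful person would: the job done as asked, in the order asked, and still so for the second after the job is handed in, with the robot touching nothing.
It also fails if it takes over 72 s, if anything falls off the work surface, if the arm or the gripper's body presses on something with over 40 N, if the wrist force passes 120 N, or if a joint passes its speed limit or range.

### The arm

A 7-joint arm with a two-finger parallel gripper is mounted at the origin on a cart in front of the work surface, level with it; the furniture and walls round the work are solid. World frame = base frame: x ahead of the robot, y to its left, z up, the work surface at z = 0. Lengths are in m, angles in rad, forces in N, time in s.
With the tool pointing down it reaches from about 0.4 to 0.85 m from the base axis. Payload 10.4 kg.
Tool frame: the origin (TCP) lies midway between the tips of the shut fingers; the grasp point (between the pads) lies 19 mm behind it (manip.hold_point_z is the distance from the TCP to the grasp point, in m); z points along the fingers, y is the line along which they close (so a half turn about z gives the same grasp; the last joint's range is limited). The gripper opens to 85 mm and grips with 20 to 120 N. Pads are 22 mm wide; open, the fingers measure 114 mm over their backs; the gripper's body (76 mm by 85 mm) begins 54 mm behind the grasp point. The pads swing forward as they close: fully open they stand 13 mm farther back than shut.
Start: joints at [1.165, 0.332, -0.065, 1.46, 0.022, 1.35, -0.088], TCP at [0.233, -0.58, 0.205] pointing down, gripper open.
Joint ranges: [-2.6, 2.6], [-0.5, 2.12], [-1.47, 1.34], [0.16, 2.42], [-1.27, 4.41], [0.06, 2.06], [-2.6, 2.6]. Speed limits (rad/s): [2.22, 2.22, 2.79, 2.79, 3.14, 3.14, 3.14].

### API

Orientations are given as a unit quaternion [x, y, z, w].
In Python, from workcell import manip, eyes, job gives the robot as it stands.
- The arm moves only by the shell command python3 -m crank 'ROWS' [FORCE]. ROWS is JSON, a list that holds one entry, the list of rows, each a list of 7 numbers: the finger opening in cm, from 0 to 8.54, then the shift along the world's x, y, z in cm, then the turn, a rotation vector about the world's x, y, z in degrees. In form: [[[hand, x, y, z, ax, ay, az], ...]]. A call has 1 to 20 rows; each row shifts and turns the commanded pose from where the row before left it; what a row does not reach is not made up. A row lasts 1/8 s, in which the tool goes at most 62.5 mm and 10.7 degrees, less where a joint would pass 70% of its speed; a pose out of reach is approached as far as the arm can. A call with a gripper value outside its range is refused whole. The fingers move at their own pace and stop on an object; FORCE is the grip in N (left out, the last holds). Time passes only in rows, so rows that do not move let the fingers close. It gives the time, the measured TCP pose, the force, the opening and the grip force at its end, in the units of the state.
- manip.get_obs(): the state, without advancing time (a new reading comes with each control period).
- eyes.camera(name): name is "scene" or "top" or "wrist"; returns (picture, depth): 420x560x3 uint8, red, green, blue; 420x560 float32, m along the optical axis (not along the pixel's ray), 0 where there is no reading.
- eyes.camera_params(name): a dict with "fx", "fy", "cx", "cy" (pixels), "dist" ([k1, k2, p1, p2, k3] as OpenCV has them; the pictures are not rectified), "world_from_camera" (4x4, takes a point from camera to world coordinates); the wrist camera has in their place "hand_eye" (4x4, takes a point from camera to tool coordinates, whose origin is the TCP and whose axes are the flange's). Camera axes: x right, y down, z forward; pixel columns grow to the right and rows downward; lengths in m; the calibration is good to about 2 mm. A picture is of the moment at which its call begins: read the wrist's pose just before it. camera_params takes no time and is no camera call.
- job.hand_in(): hands the job in; it is judged then, once.
The state is a dict: "clock": time; "joint_pos": joint angles; "joint_velocities": joint speeds; "tau": joint torques, N m; "position": TCP position; "ee_rot": TCP orientation; "ft_force": force on the tool from outside, world axes, zero at the start; "torque": the same for the moment, N m; "grip_width": opening from 0.0 (shut) to 1.0 (fully open); "grasp_force": force on a finger pad.
Only numpy, scipy, OpenCV 4.12 (cv2) and the standard library are available. Lean on these libraries where they do the work, as an engineer would, in place of code of your own. Each camera call takes 0.05 s, during which the arm holds its last target. There are 200 camera calls.

## Working session

There is one attempt and no reset: what is moved stays moved. The work goes in short steps, Python scripts to look and compute and a shell command to move; the robot and the scene stay as the last step left them, time stands still between calls to the robot, and variables do not carry over. Pictures are saved under pics/ and viewed, at most 12 in all, crops included, and the job is handed in when it is done.

```bash
mkdir -p pics; ls
python3 - <<'E'
from workcell import manip, eyes, job
import cv2,numpy as np
o=manip.get_obs();print(o)
print(manip.hold_point_z)
for n in("scene","top"):
    p,d=eyes.camera(n);cv2.imwrite(f"pics/{n}0.png",p[:,:,::-1]);np.save(f"pics/{n}0.npy",d)
    print(eyes.camera_params(n))
print(eyes.camera_params("wrist"))
E
```

```text
pics
{'clock': 0.0, 'joint_pos': array([ 1.16538027,  0.33286796, -0.06470072,  1.4609414 ,  0.0216273 ,
        1.34986667, -0.0884802 ]), 'joint_velocities': array([ 0.00099672,  0.00016946, -0.00042207,  0.00153412,  0.00138203,
       -0.00020655, -0.00056585]), 'tau': array([-3.26617801e-04, -6.25443220e+01,  4.89613193e-02, -3.91615462e+01,
        1.62615487e-02,  9.93383175e-03, -6.47299635e-05]), 'position': array([ 0.23329519, -0.57939527,  0.20451836]), 'ee_rot': array([ 9.81732592e-01,  1.90264651e-01, -1.75612066e-04, -6.70898050e-04]), 'ft_force': array([-0.30544245,  1.00818411,  0.16813797]), 'torque': array([ 0.01043973, -0.04310407,  0.01272804]), 'grasp_force': 0.0, 'grip_width': 1.002291984697887}
0.0187
{'fx': 503.7208770870664, 'fy': 503.7208770870664, 'cx': 278.9777793541881, 'cy': 209.72111891397302, 'dist': array([0.01199462, 0.        , 0.        , 0.        , 0.        ]), 'world_from_camera': array([[-0.9144783 ,  0.35284446, -0.19806619,  0.78728255],
       [ 0.40460893,  0.79183026, -0.45748929,  0.59982965],
       [-0.00458776, -0.49850338, -0.8668756
[... 372 characters left out ...]
02281468, -0.00521776, -0.01336087],
       [ 0.00832637, -0.13836283, -0.99034661,  1.35075004],
       [ 0.        ,  0.        ,  0.        ,  1.        ]])}
{'fx': 332.25657329167564, 'fy': 332.25657329167564, 'cx': 280.2974516382317, 'cy': 209.81510078222385, 'dist': array([-0.06003598,  0.        ,  0.        ,  0.        ,  0.        ]), 'hand_eye': array([[ 7.63082341e-04, -9.63632680e-01, -2.67229258e-01,
         6.72275622e-02],
       [ 9.99999611e-01,  8.53356641e-04, -2.21683443e-04,
        -2.40698650e-04],
       [ 4.41663272e-04, -2.67228985e-01,  9.63632956e-01,
        -1.68927935e-01],
       [ 0.00000000e+00,  0.00000000e+00,  0.00000000e+00,
         1.00000000e+00]])}
```

View pics/top0.png

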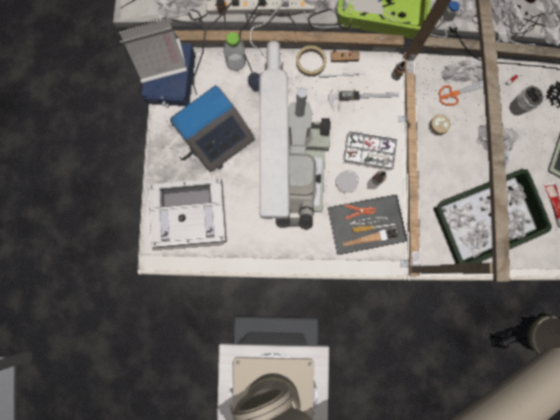

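View pics/scene0.png

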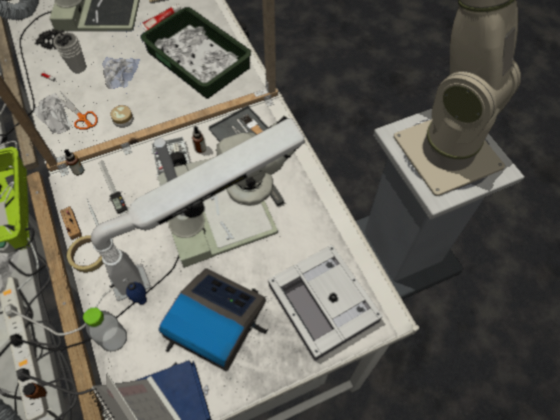

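Top view: the tray has corners at about (152,185), (222,178), (227,240) and (151,249). The bush is at (182,217), the pins are near (160,220) and (213,212), and a tall microscope boom stands at columns 260-330. Next I'll measure the tray and the boom.

```bash
cat > h.py <<'E'
import cv2,numpy as np
from workcell import manip,eyes
from scipy.spatial.transform import Rotation as R
def pose(name,o=None):
    P=eyes.camera_params(name);K=np.array([[P['fx'],0,P['cx']],[0,P['fy'],P['cy']],[0,0,1]])
    if name=='wrist':
        o=o or manip.get_obs();T=np.eye(4);T[:3,:3]=R.from_quat(o['ee_rot']).as_matrix();T[:3,3]=o['position'];T=T@P['hand_eye']
    else:T=P['world_from_camera']
    return K,P['dist'],T
def ray(uv,z,cam):
    "pixels -> world points on plane height z"
    K,D,T=cam
    n=cv2.undistortPoints(np.float64(uv).reshape(-1,1,2),K,D).reshape(-1,2)
    d=np.c_[n,np.ones(len(n))]@T[:3,:3].T
    return T[:3,3]+d*((z-T[2,3])/d[:,2])[:,None]
def cloud(dep,cam):
    K,D,T=cam;v,u=np.mgrid[:dep.shape[0],:dep.shape[1]]
    n=cv2.undistortPoints(np.float64(np.c_[u.ravel(),v.ravel()]).reshape(-1,1,2),K,D).reshape(-1,2)
    p=(np.c_[n,np.ones(len(n))]*dep.ravel()[:,None])@T[:3,:3].T+T[:3,3]
    p[dep.ravel()==0]=np.nan
    return p.reshape(*dep.shape,3)
E
python3 - <<'E'
from h import *
c=pose('top');d=np.load('pics/top0.npy');p=cloud(d,c)
# obstacles
for name,(a,b,e,f) in dict(boom=(258,60,286,218),scope=(286,90,332,232),tool=(325,190,410,255),dev=(170,85,255,170)).items():
    q=p[b:f,a:e].reshape(-1,3);print(name,np.nanpercentile(q[:,2],[5,50,95,100]).round(3))
    h=q[q[:,2]>.06]
    if len(h):print('  high xy',np.nanmin(h,0).round(3),np.nanmax(h,0).round(3))
m=np.zeros(d.shape,np.uint8);m[165:260,140:240]=(abs(p[165:260,140:240,2]-.0455)<.008)
cs=max(cv2.findContours(m,cv2.RETR_EXTERNAL,cv2.CHAIN_APPROX_NONE)[0],key=cv2.contourArea)
xy=np.array([p[v,u,:2] for u,v in cs.reshape(-1,2)]).astype(np.float32)
r=cv2.minAreaRect(xy);print(r);print(cv2.boxPoints(r))
im=cv2.imread('pics/top0.png')
print(ray([[182,217]],.0635,c))
s=cv2.imread('pics/scene0.png')[235:365,255:425]
cv2.imwrite('pics/crop.png',np.hstack([cv2.resize(im[165:260,140:240],(420,400),interpolation=cv2.INTER_CUBIC),cv2.resize(s,(380,400),interpolation=cv2.INTER_CUBIC)]))
E
```

```text
boom [0.003 0.316 0.355 0.361]
  high xy [ 0.483 -0.022  0.061] [0.964 0.065 0.361]
scope [-0.003  0.242  0.332  0.389]
  high xy [ 0.466 -0.15   0.06 ] [ 0.806 -0.018  0.389]
tool [-0.005  0.001  0.014  0.025]
dev [-0.004  0.052  0.09   0.097]
  high xy [0.688 0.076 0.06 ] [0.91  0.326 0.097]
((0.5294892191886902, 0.2633923888206482), (0.18534179031848907, 0.2146536409854889), 6.585483074188232)
[[0.42512095 0.35938302]
 [0.44973862 0.14614573]
 [0.6338575  0.16740176]
 [0.6092398  0.38063905]]
[[0.51116563 0.2685205  0.0635    ]]
```

View pics/crop.png

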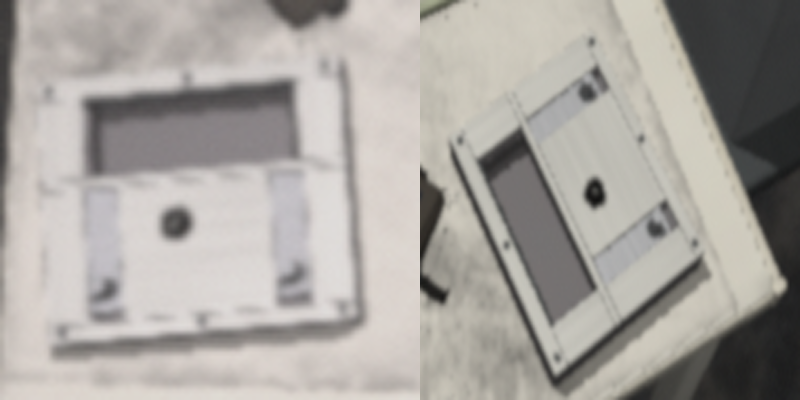

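The crop shows the bush on the cover between the two pin slots. The pins are at the robot end and the well is open on the far side. By depth, the tray yaw is 6.6° and its origin is about (0.541, 0.265). The boom is 0.36-0.39 m high, so I'll go up first and check the beam height.

```bash
python3 -m crank '[[[8.5,-1,2.5,5.5,0,0,0],[8.5,-1,2.5,5.5,0,0,0],[8.5,-1,2.5,5.5,0,0,0],[8.5,-1,2.5,5.5,0,0,0],[8.5,-1,2.5,4,0,0,0],[8.5,0,0,0,0,0,0]]]'
python3 - <<'E'
from h import *
p=cloud(np.load('pics/top0.npy'),pose('top'))
for a,b,e,f in((400,0,420,280),(470,0,515,280),(420,0,450,40)):
    q=p[b:f,a:e].reshape(-1,3);q=q[q[:,2]>.05];print(np.nanmin(q,0).round(2),np.nanmax(q,0).round(2))
E
```

```text
clock: 0.85
position: [0.1833, -0.4543, 0.4693]
ee_rot: [0.982, 0.19, 0.001, 0.003]
ft_force: [0.3, -0.9, -0.1]
grip_width: 0.996
grasp_force: 0.0
[ 0.37 -0.43  0.05] [ 1.13 -0.36  0.18]
[ 0.36 -0.76  0.05] [ 1.26 -0.39  0.57]
[ 1.03 -0.54  0.05] [ 1.22 -0.39  0.36]
```

Run:
```python
from h import *
p=cloud(np.load('pics/top0.npy'),pose('top'))
for v in range(10,290,25):
    print(v,p[v,488:510:6].round(2).tolist())
for v in (240,262,270): print(v,p[v,405:500:15].round(2).tolist())
```

```text
10 [[0.88, -0.41, 0.56], [1.23, -0.71, 0.03], [1.22, -0.72, 0.04], [1.22, -0.74, 0.05]]
35 [[0.82, -0.41, 0.56], [0.82, -0.42, 0.57], [1.14, -0.72, 0.02], [1.14, -0.74, 0.02]]
60 [[0.77, -0.4, 0.56], [0.77, -0.42, 0.56], [1.06, -0.73, -0.0], [1.06, -0.75, -0.0]]
85 [[0.72, -0.4, 0.56], [0.72, -0.41, 0.56], [0.97, -0.71, 0.0], [0.97, -0.73, 0.01]]
110 [[0.67, -0.39, 0.56], [0.67, -0.4, 0.57], [0.67, -0.42, 0.56], [0.89, -0.73, -0.0]]
135 [[0.62, -0.39, 0.56], [0.62, -0.4, 0.56], [0.62, -0.42, 0.56], [0.79, -0.71, 0.03]]
160 [[0.58, -0.4, 0.55], [0.57, -0.4, 0.56], [0.57, -0.41, 0.56], [0.72, -0.71, 0.01]]
185 [[0.63, -0.62, 0.07], [0.53, -0.4, 0.56], [0.53, -0.41, 0.57], [0.53, -0.42, 0.56]]
210 [[0.56, -0.64, 0.02], [0.48, -0.39, 0.57], [0.48, -0.41, 0.56], [0.48, -0.42, 0.57]]
235 [[0.48, -0.64, 0.02], [0.44, -0.4, 0.56], [0.44, -0.41, 0.56], [0.44, -0.42, 0.57]]
260 [[0.41, -0.64, -0.0], [0.39, -0.4, 0.55], [0.39, -0.4, 0.56], [0.39, -0.41, 0.57]]
285 [[0.31, -0.97, -0.71], [0.31, -1.01, -0.73], [0.31, -1.03, -0.71], [0.31, -1.06, -0.71]]
240 [[0.46, -0.38, -0.0], [0.46, -0.43, 0.0], [0.47, -0.48, 0.0], [0.46, -0.5, 0.06], [0.47, -0.56, 0.02], [0.47, -0.61, 0.02], [0.43, -0.4, 0.56]]
262 [[0.4, -0.38, -0.0], [0.4, -0.43, -0.0], [0.4, -0.47, 0.0], [0.4, -0.52, -0.0], [0.4, -0.54, 0.06], [0.4, -0.59, 0.06], [0.39, -0.4, 0.56]]
270 [[0.38, -0.38, 0.0], [0.37, -0.39, 0.12], [0.37, -0.39, 0.24], [0.37, -0.39, 0.34], [0.37, -0.39, 0.43], [0.37, -0.39, 0.5], [0.37, -0.4, 0.56]]
```

A frame post stands at (0.37,-0.40), with its beam at z 0.56. I'll retract and pass inside it.

```bash
python3 -m crank '[[[8.5,0,6,0,0,0,0],[8.5,1,5,0,0,0,0],[8.5,4.5,3.5,0,0,0,0],[8.5,4,4,0,0,0,0],[8.5,3,5,0,0,0,0],[8.5,3,5,0,0,0,0],[8.5,0,0,0,0,0,0]]]'; python3 -c "
from workcell import manip;print(manip.get_obs()['joint_pos'].round(2))"
```

```text
clock: 1.72
position: [0.3403, -0.1661, 0.4646]
ee_rot: [0.981, 0.194, -0.0, -0.0]
ft_force: [-0.4, -0.1, -0.6]
grip_width: 0.999
grasp_force: 0.0
[ 0.94 -0.21 -0.47  1.48 -0.1   1.85 -0.73]
```

```bash
python3 -m crank '[[[8.5,2,5.7,0,0,0,0],[8.5,2,5.7,0,0,0,0],[8.5,2,5.7,0,0,0,-5.2],[8.5,1,5.7,0,0,0,-5.2],[8.5,1,5.7,0,0,0,-5.4],[8.5,1,5.7,0,0,0,0],[7,3.5,4.2,-3,0,0,0],[5,3.5,4.2,-3,0,0,0],[5,0,0,-5,0,0,0],[5,0,0,-5,0,0,0],[5,0,0,-5,0,0,0],[5,0,0,-5,0,0,0],[5,0,0,0,0,0,0],[5,0,0,0,0,0,0]]]'
python3 - <<'E'
from h import *
o=manip.get_obs();p,d=eyes.camera('wrist');cv2.imwrite('pics/w1.png',p[:,:,::-1]);np.save('pics/w1.npy',d)
import pickle;pickle.dump(o,open('pics/w1.pkl','wb'))
print(o['joint_pos'].round(2),R.from_quat(o['ee_rot']).as_matrix().round(3))
E
```

```text
clock: 3.48
position: [0.4988, 0.2559, 0.2071]
ee_rot: [0.999, 0.053, 0.0, -0.0]
ft_force: [-0.3, -0.0, 0.9]
grip_width: 0.582
grasp_force: 0.0
[ 0.39  0.43 -1.2   1.59  0.4   1.4  -2.31] [[ 0.994  0.107  0.001]
 [ 0.107 -0.994  0.001]
 [ 0.001 -0.001 -1.   ]]
```

View pics/w1.png

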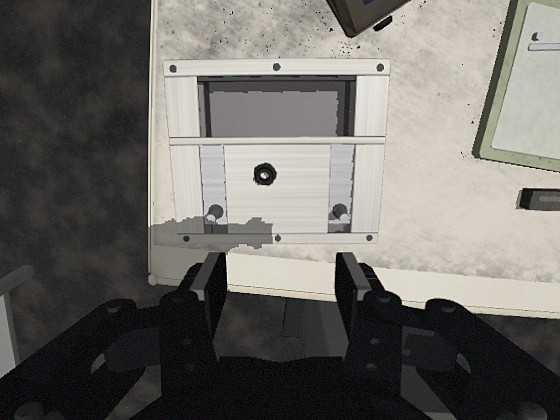

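The wrist view shows the bush at (264,174), the left pin top near (215,211), the right pin top near (341,211) and the window at rows 76-136. Localising these now.

Run:
```python
from h import *
import pickle
o=pickle.load(open('pics/w1.pkl','rb'));c=pose('wrist',o);d=np.load('pics/w1.npy')
im=cv2.imread('pics/w1.png');p=cloud(d,c)
m=np.zeros(d.shape,np.uint8);s=np.s_[145:205,228:328];m[s]=im[s].max(2)<70
cs=max(cv2.findContours(m,0,1)[0],key=cv2.contourArea);(u,v),r=cv2.minEnclosingCircle(cs);print('bush px',u,v,r)
q=p[150:200,235:300].reshape(-1,3);q=q[(q[:,2]>.058)];print('bush cloud',np.nanmedian(q,0),(q.max(0)+q.min(0))/2,len(q))
print('bush ray z.0575',ray([[u,v]],.0575,c))
for a,b in((195,240),(320,365)):
    q=p[195:230,a:b].reshape(-1,3);q=q[(q[:,2]>.062)];print('pin top',len(q),np.nanmean(q,0).round(4),((q.max(0)+q.min(0))/2).round(4),q[:,2].max())
m=np.zeros(d.shape,np.uint8);m[40:250,150:410]=(abs(p[40:250,150:410,2]-.0455)<.006)
cs=max(cv2.findContours(m,0,1)[0],key=cv2.contourArea).reshape(-1,2)
r=cv2.minAreaRect(p[cs[:,1],cs[:,0],:2].astype(np.float32));print(r);b=cv2.boxPoints(r);print(b)
w=ray([[200,76],[356,80],[174,69],[380,68],[186,239],[369,238],[200,136],[355,137]],.0455,c);print(w.round(4))
print('cover z',np.nanmedian(p[150:200,240:250,2]))
```

```text
bush px 264.125 173.75 11.350347518920898
bush cloud [0.51044756 0.27293158 0.06340893] [0.51062146 0.27311806 0.06174515] 150
bush ray z.0575 [[0.51203296 0.27336989 0.0575    ]]
pin top 92 [0.4656 0.3205 0.0674] [0.4652 0.3207 0.066 ] 0.06986478946737867
pin top 91 [0.4803 0.1922 0.0672] [0.4799 0.192  0.066 ] 0.07005821142759439
((0.5284020304679871, 0.2630772590637207), (0.18414898216724396, 0.21478407084941864), 6.448562145233154)
[[0.4248488  0.35944885]
 [0.4489714  0.14602369]
 [0.63195527 0.16670567]
 [0.6078327  0.38013083]]
[[0.5962 0.3427 0.0455]
 [0.6083 0.1963 0.0455]
 [0.6001 0.3676 0.0455]
 [0.6216 0.1755 0.0455]
 [0.4316 0.3499 0.0455]
 [0.4537 0.1566 0.0455]
 [0.5405 0.3398 0.0455]
 [0.5558 0.1889 0.0455]]
cover z 0.04567649614913155
```

```bash
python3 -m crank '[[[5,1.2,1.7,-3,0,0,0.4],[5,0,0,-5,0,0,0],[5,0,0,-4,0,0,0],[5,0,0,-2,0,0,0],[5,0,0,-1,0,0,0],[5,0,0,-0.7,0,0,0],[5,0,0,0,0,0,0],[2.6,0,0,0,0,0,0],[1.8,0,0,0,0,0,0],[1.6,0,0,0,0,0,0],[1.6,0,0,0,0,0,0],[1.6,0,0,0,0,0,0]]]' 25; python3 -c "
from workcell import manip;print(manip.get_obs()['joint_pos'].round(2))"
```

```text
clock: 5.03
position: [0.5101, 0.2726, 0.0487]
ee_rot: [0.998, 0.057, -0.0, 0.0]
ft_force: [0.7, 0.8, -0.8]
grip_width: 0.185
grasp_force: 0.0
[ 0.25  0.62 -1.06  1.72  0.58  1.16 -2.44]
```

Run:
```python
from h import *
p,d=eyes.camera('wrist');cv2.imwrite('pics/w2.png',p[:,:,::-1])
```

```text
(no output)
```

View pics/w2.png

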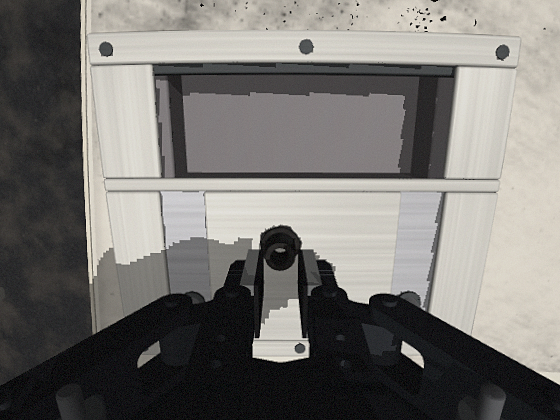

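The bush is at (280,248), between the fingertips or just ahead of them, with the fingers about 16 mm apart. I'll locate it against the TCP.

Run:
```python
from h import *
o=manip.get_obs();p,d=eyes.camera('wrist');c=pose('wrist',o);q=cloud(d,c)
print(ray([[281,249]],.0635,c),ray([[278,231]],.05,c), o['position'])
for v in range(225,300,6): print(v,[ (q[v,u]*1000).round(0).tolist() for u in (258,268,280,292,305)])
cv2.imwrite('pics/w3.png',cv2.resize(p[210:310,210:350,::-1],(784,560),interpolation=cv2.INTER_CUBIC))
```

```text
[[0.51426144 0.27291707 0.0635    ]] [[0.51883625 0.27503651 0.05      ]] [0.5100933  0.27267054 0.04869248]
225 [[519.0, 286.0, 46.0], [520.0, 281.0, 45.0], [522.0, 274.0, 48.0], [522.0, 268.0, 46.0], [522.0, 261.0, 44.0]]
231 [[516.0, 286.0, 47.0], [518.0, 280.0, 50.0], [519.0, 274.0, 49.0], [520.0, 268.0, 49.0], [519.0, 260.0, 45.0]]
237 [[513.0, 285.0, 46.0], [515.0, 280.0, 50.0], [518.0, 274.0, 56.0], [516.0, 267.0, 49.0], [516.0, 260.0, 46.0]]
243 [[509.0, 285.0, 45.0], [514.0, 280.0, 58.0], [518.0, 274.0, 64.0], [516.0, 267.0, 57.0], [512.0, 259.0, 47.0]]
249 [[520.0, 284.0, 80.0], [514.0, 279.0, 64.0], [507.0, 273.0, 46.0], [515.0, 267.0, 64.0], [522.0, 263.0, 80.0]]
255 [[520.0, 283.0, 86.0], [510.0, 279.0, 64.0], [506.0, 272.0, 52.0], [512.0, 267.0, 65.0], [522.0, 263.0, 85.0]]
261 [[520.0, 283.0, 92.0], [507.0, 279.0, 64.0], [506.0, 272.0, 59.0], [509.0, 267.0, 64.0], [522.0, 264.0, 93.0]]
267 [[519.0, 283.0, 98.0], [495.0, 278.0, 45.0], [505.0, 272.0, 64.0], [497.0, 265.0, 46.0], [522.0, 264.0, 98.0]]
273 [[519.0, 282.0, 102.0], [491.0, 278.0, 45.0], [493.0, 271.0, 46.0], [493.0, 264.0, 46.0], [521.0, 265.0, 103.0]]
279 [[519.0, 282.0, 107.0], [488.0, 277.0, 46.0], [488.0, 270.0, 45.0], [489.0, 264.0, 45.0], [522.0, 265.0, 108.0]]
285 [[519.0, 282.0, 111.0], [484.0, 277.0, 46.0], [485.0, 270.0, 46.0], [486.0, 263.0, 47.0], [522.0, 265.0, 113.0]]
291 [[517.0, 282.0, 111.0], [480.0, 277.0, 46.0], [481.0, 270.0, 46.0], [481.0, 263.0, 45.0], [519.0, 265.0, 112.0]]
297 [[514.0, 281.0, 111.0], [476.0, 276.0, 46.0], [477.0, 269.0, 46.0], [478.0, 262.0, 45.0], [517.0, 265.0, 112.0]]
```

View pics/w3.png

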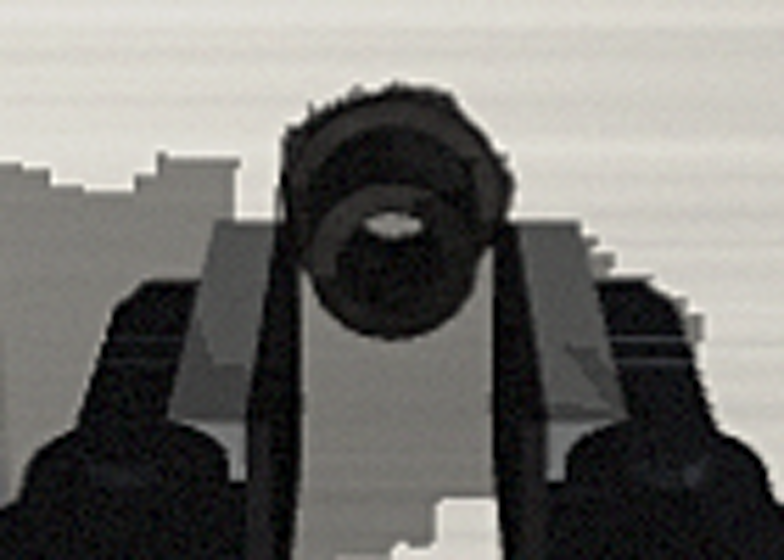

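The bush has a wide foot and a narrower hub, and the pads straddle the hub. I'll close further.

```bash
python3 -m crank '[[[0.8,0,0,0,0,0,0],[0.5,0,0,0,0,0,0],[0.5,0,0,0,0,0,0],[0.5,0,0,0,0,0,0]]]' 25
```

```text
clock: 5.62
position: [0.5101, 0.2727, 0.0487]
ee_rot: [0.998, 0.057, -0.0, 0.0]
ft_force: [-0.1, 0.5, 0.4]
grip_width: 0.056
grasp_force: 0.0
```

Run:
```python
from h import *
o=manip.get_obs();p,d=eyes.camera('wrist');c=pose('wrist',o);q=cloud(d,c)
print(o['grip_width'],o['grasp_force'])
for v in range(225,300,6): print(v,[ (q[v,u]*1000).round(0).tolist() for u in (268,280,292)])
cv2.imwrite('pics/w4.png',cv2.resize(p[190:330,190:370,::-1],(720,560),interpolation=cv2.INTER_CUBIC))
```

```text
0.056053676385976366 0.0
225 [[520.0, 281.0, 45.0], [522.0, 274.0, 48.0], [522.0, 268.0, 46.0]]
231 [[518.0, 280.0, 49.0], [519.0, 274.0, 49.0], [nan, nan, nan]]
237 [[515.0, 280.0, 50.0], [518.0, 274.0, 56.0], [517.0, 267.0, 51.0]]
243 [[514.0, 280.0, 57.0], [nan, nan, nan], [515.0, 267.0, 56.0]]
249 [[520.0, 279.0, 79.0], [507.0, 273.0, 47.0], [521.0, 269.0, 79.0]]
255 [[520.0, 279.0, 86.0], [506.0, 272.0, 52.0], [521.0, 269.0, 86.0]]
261 [[520.0, 279.0, 92.0], [506.0, 272.0, 59.0], [521.0, 269.0, 92.0]]
267 [[520.0, 279.0, 97.0], [505.0, 272.0, 64.0], [521.0, 269.0, 97.0]]
273 [[520.0, 279.0, 103.0], [493.0, 271.0, 47.0], [521.0, 270.0, 103.0]]
279 [[520.0, 278.0, 107.0], [489.0, 270.0, 45.0], [521.0, 270.0, 108.0]]
285 [[520.0, 278.0, 113.0], [485.0, 270.0, 46.0], [521.0, 270.0, 112.0]]
291 [[517.0, 278.0, 112.0], [481.0, 270.0, 46.0], [519.0, 270.0, 113.0]]
297 [[516.0, 278.0, 114.0], [477.0, 269.0, 46.0], [516.0, 269.0, 112.0]]
```

View pics/w4.png

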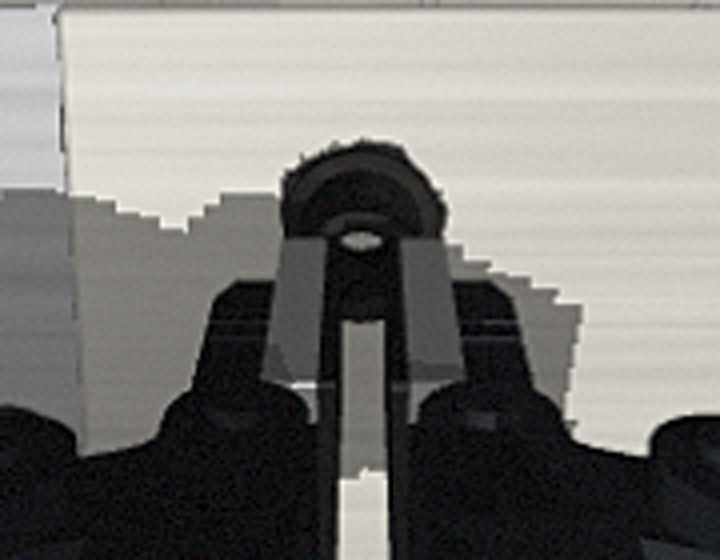

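The fingers closed above the bush without touching it. The fingertip edges measure z ≈ 0.078, about 29 mm above the reported TCP height. I'll reopen, go lower and recheck.

```bash
python3 -m crank '[[[4,0,0,0,0,0,0],[4,0,0,0,0,0,0],[4,0,0,0,0,0,0],[4,0.1,0.05,-0.7,0,0,0],[4,0,0,-0.7,0,0,0],[4,0,0,-0.6,0,0,0],[4,0,0,0,0,0,0]]]' 25
python3 - <<'E'
from h import *
o=manip.get_obs();p,d=eyes.camera('wrist');c=pose('wrist',o);q=cloud(d,c)
for u in (230,236,242,322,328,334):
    col=q[225:300,u]; print(u,[(v,(q[v,u]*1000).round(0).tolist()) for v in range(236,275,4)])
E
```

```text
clock: 6.55
position: [0.5108, 0.273, 0.028]
ee_rot: [0.998, 0.057, -0.001, 0.0]
ft_force: [0.4, -0.3, 0.4]
grip_width: 0.468
grasp_force: 0.0
230 [(236, [520.0, 299.0, 46.0]), (240, [518.0, 298.0, 46.0]), (244, [516.0, 298.0, 47.0]), (248, [514.0, 298.0, 46.0]), (252, [519.0, 296.0, 62.0]), (256, [518.0, 296.0, 66.0]), (260, [519.0, 295.0, 70.0]), (264, [519.0, 294.0, 75.0]), (268, [518.0, 294.0, 77.0]), (272, [517.0, 294.0, 77.0])]
236 [(236, [520.0, 296.0, 46.0]), (240, [519.0, 296.0, 47.0]), (244, [516.0, 295.0, 46.0]), (248, [514.0, 295.0, 45.0]), (252, [517.0, 294.0, 58.0]), (256, [515.0, 294.0, 58.0]), (260, [514.0, 294.0, 60.0]), (264, [512.0, 293.0, 59.0]), (268, [510.0, 293.0, 59.0]), (272, [509.0, 293.0, 60.0])]
242 [(236, [521.0, 293.0, 46.0]), (240, [519.0, 293.0, 46.0]), (244, [517.0, 293.0, 46.0]), (248, [514.0, 292.0, 46.0]), (252, [513.0, 292.0, 46.0]), (256, [510.0, 292.0, 46.0]), (260, [508.0, 292.0, 46.0]), (264, [506.0, 292.0, 46.0]), (268, [503.0, 292.0, 45.0]), (272, [501.0, 291.0, 45.0])]
322 [(236, [526.0, 255.0, 47.0]), (240, [523.0, 254.0, 46.0]), (244, [521.0, 254.0, 45.0]), (248, [519.0, 254.0, 46.0]), (252, [517.0, 253.0, 46.0]), (256, [515.0, 253.0, 45.0]), (260, [512.0, 252.0, 45.0]), (264, [511.0, 252.0, 46.0]), (268, [508.0, 252.0, 46.0]), (272, [506.0, 252.0, 46.0])]
328 [(236, [526.0, 252.0, 47.0]), (240, [524.0, 251.0, 46.0]), (244, [522.0, 251.0, 47.0]), (248, [520.0, 251.0, 48.0]), (252, [524.0, 254.0, 62.0]), (256, [523.0, 254.0, 66.0]), (260, [522.0, 254.0, 68.0]), (264, [521.0, 254.0, 68.0]), (268, [519.0, 254.0, 69.0]), (272, [518.0, 254.0, 70.0])]
334 [(236, [526.0, 249.0, 46.0]), (240, [524.0, 248.0, 46.0]), (244, [522.0, 248.0, 46.0]), (248, [519.0, 248.0, 45.0]), (252, [524.0, 251.0, 62.0]), (256, [524.0, 252.0, 66.0]), (260, [524.0, 252.0, 71.0]), (264, [524.0, 253.0, 74.0]), (268, [523.0, 253.0, 77.0]), (272, [524.0, 254.0, 82.0])]
```

```bash
python3 -m crank '[[[4,0,0,-0.5,0,0,0],[4,0,0,-0.1,0,0,0],[2.8,0,0,0,0,0,0],[2,0,0,0,0,0,0],[1.2,0,0,0,0,0,0],[1.0,0,0,0,0,0,0],[1.0,0,0,0,0,0,0]]]' 25
```

```text
clock: 7.48
position: [0.5112, 0.2732, 0.0229]
ee_rot: [0.998, 0.057, 0.0, 0.0]
ft_force: [-1.2, -1.2, 3.4]
grip_width: 0.208
grasp_force: 24.6
```

```bash
python3 -m crank '[[[1.0,0,0,1,0,0,0],[1.0,0,0,2,0,0,0],[1.0,2.2,-0.2,0,0,0,0],[1.0,2.2,-0.1,0,0,0,0],[1.0,2.1,-0.2,0,0,0,0],[1,0,0,0,0,0,0],[1,0,0,0,0,0,0]]]' 25
python3 - <<'E'
from h import *
o=manip.get_obs();p,d=eyes.camera('wrist');c=pose('wrist',o);q=cloud(d,c)
cv2.imwrite('pics/w5.png',p[:,:,::-1])
E
```

```text
clock: 8.35
position: [0.5754, 0.2688, 0.0533]
ee_rot: [0.998, 0.057, -0.0, -0.0]
ft_force: [-0.5, -0.7, -0.7]
grip_width: 0.201
grasp_force: 24.4
```

View pics/w5.png

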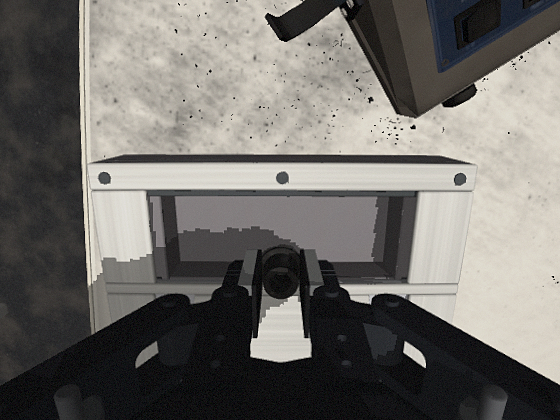

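```bash
python3 -m crank '[[[1.0,0.1,0,-1.5,0,0,0],[1.0,0,0,-2,0,0,0],[1.0,0,0,-1.4,0,0,0],[1.0,0,0,-0.7,0,0,0],[1,0,0,-0.6,0,0,0],[1,0,0,0,0,0,0]]]' 25; python3 -m crank '[[[1.9,0,0,0,0,0,0],[2.4,0,0,0,0,0,0],[2.8,0,0,0,0,0,0],[2.8,0,0,0,0,0,0],[2.8,0,0,1.5,0,0,0],[2.8,0,0,3,0,0,0],[2.8,0,0,4,0,0,0]]]'
```

```text
clock: 9.15
position: [0.577, 0.2682, -0.0095]
ee_rot: [0.998, 0.057, -0.0, 0.0]
ft_force: [-0.8, 0.8, 0.1]
grip_width: 0.204
grasp_force: 24.4
clock: 10.02
position: [0.5768, 0.268, 0.077]
ee_rot: [0.998, 0.057, -0.0, 0.0]
ft_force: [0.9, 0.9, 0.7]
grip_width: 0.326
grasp_force: 0.0
```

```bash
python3 -m crank '[[[1,-3,1,3,0,0,0],[0,-5,2,0,0,0,0],[0,-5.3,2.1,0,0,0,0.3],[0,0,0,0,0,0,0],[0,0,0,0,0,0,0]]]'
python3 - <<'E'
from h import *
o=manip.get_obs();p,d=eyes.camera('wrist');c=pose('wrist',o);q=cloud(d,c)
print(o['joint_pos'].round(2),o['grip_width'])
cv2.imwrite('pics/w6.png',p[:,:,::-1])
O=np.array([.5403,.2644]);a=np.deg2rad(6.5);Rt=np.array([[np.cos(a),np.sin(a)],[-np.sin(a),np.cos(a)]])
t=(q[...,:2]-O)@Rt.T
def show(n,m):
    s=np.c_[t[m],q[...,2][m]];print(n,len(s),np.median(s,0).round(4),((s.min(0)+s.max(0))/2).round(4))
for n,y in(('L',.065),('R',-.065)): show(n,(q[...,2]>.06)&(q[...,2]<.072)&(abs(t[...,1]-y)<.012)&(t[...,0]<-.05)&(t[...,0]>-.085))
show('bush',(q[...,2]>.011)&(q[...,2]<.03)&(t[...,0]>.015)&(t[...,0]<.058)&(abs(t[...,1])<.06))
print('tcp tray',Rt@(o['position'][:2]-O))
E
```

```text
clock: 10.65
position: [0.4448, 0.319, 0.1065]
ee_rot: [0.998, 0.06, 0.001, 0.0]
ft_force: [-0.7, -0.3, -0.2]
grip_width: 0.0
grasp_force: 0.0
[ 0.23  0.49 -1.16  1.75  0.48  1.22 -2.51] 0.0002620151197041997
L 206 [-0.0678  0.0649  0.0679] [-0.0687  0.0646  0.0649]
R 249 [-0.0684 -0.063   0.0675] [-0.0686 -0.0648  0.0649]
bush 462 [0.037  0.0005 0.0223] [0.0372 0.     0.0181]
tcp tray [-0.08870636  0.06505975]
```

View pics/w6.png

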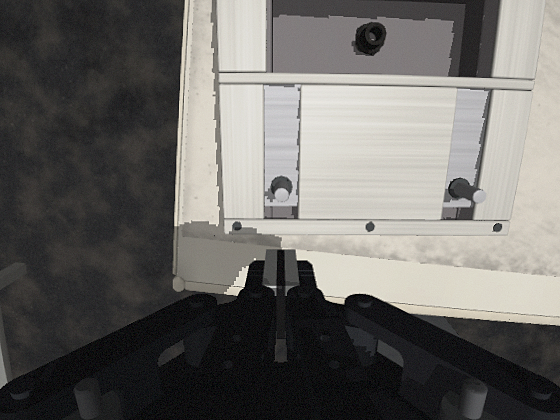

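The bush stands upright at the well centre, at (370,38), and both pins are square at tray x -68 mm. Joint 7 is close to its range limit, so I'll turn the tool +90° and push with a finger's back.

```bash
python3 -m crank '[[[0,-0.5,0,0,0,0,9],[0,-0.5,0,0,0,0,9],[0,-0.5,0,0,0,0,9],[0,0,0,0,0,0,9],[0,0,0,0,0,0,9],[0,0,0,0,0,0,9],[0,0,0,0,0,0,9],[0,0,0,0,0,0,9],[0,0,0,0,0,0,9],[0,0,0,0,0,0,8.5],[0,0,0,-2.5,0,0,0],[0,0,0,-3,0,0,0],[0,0,0,-2,0,0,0],[0,0,0,-0.5,0,0,0],[0,0,0,0,0,0,0]]]'
python3 - <<'E'
from h import *
o=manip.get_obs()
print(o['joint_pos'].round(2),o['grip_width'],R.from_quat(o['ee_rot']).as_matrix().round(3))
p,d=eyes.camera('wrist');c=pose('wrist',o);q=cloud(d,c)
O=np.array([.5403,.2644]);a=np.deg2rad(6.5);Rt=np.array([[np.cos(a),np.sin(a)],[-np.sin(a),np.cos(a)]])
t=(q[...,:2]-O)@Rt.T
print('tcp tray',Rt@(o['position'][:2]-O))
m=(q[...,2]>.055)&(q[...,2]<.09)&(t[...,0]<-.075)&(abs(t[...,1]-.065)<.03)
s=np.c_[t[m],q[...,2][m]];print(len(s),np.percentile(s,[1,50,99],axis=0).round(4))
cv2.imwrite('pics/w7.png',p[:,:,::-1])
E
```

```text
clock: 12.58
position: [0.4294, 0.3194, 0.0261]
ee_rot: [0.667, 0.745, 0.0, -0.0]
ft_force: [-0.6, -0.1, 0.7]
grip_width: -0.0
grasp_force: 0.0
[ 0.29  0.74 -1.32  1.84  0.78  1.2  -1.17] -0.00030936869745672597 [[-0.11   0.994  0.   ]
 [ 0.994  0.11   0.   ]
 [ 0.     0.    -1.   ]]
tcp tray [-0.10396815  0.06718352]
2348 [[-0.1177  0.0577  0.0566]
 [-0.1043  0.0779  0.0763]
 [-0.0912  0.0789  0.09  ]]
```

View pics/w7.png

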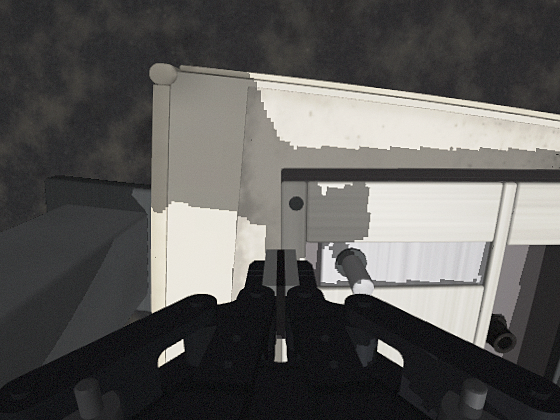

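The left pin is at (360,275), right in front of the finger, and the finger's front face is 17 mm behind it. Approaching gently.

```bash
python3 -m crank '[[[0,0.8,0,-0.2,0,0,0],[0,0.7,-0.1,0,0,0,0],[0,0.1,0,0,0,0,0],[0,0,0,0,0,0,0]]]'; python3 -m crank '[[[0,0.2,0.02,0,0,0,0],[0,0,0,0,0,0,0]]]';python3 -m crank '[[[0,0.2,0.02,0,0,0,0],[0,0,0,0,0,0,0]]]'
```

```text
clock: 13.12
position: [0.4452, 0.3182, 0.0238]
ee_rot: [0.667, 0.745, 0.0, 0.0]
ft_force: [-0.1, 0.2, 0.1]
grip_width: -0.0
grasp_force: 0.0
clock: 13.38
position: [0.4469, 0.3185, 0.0237]
ee_rot: [0.667, 0.745, -0.0, -0.0]
ft_force: [-0.8, 1.1, 0.8]
grip_width: -0.002
grasp_force: 0.3
clock: 13.62
position: [0.449, 0.3188, 0.0237]
ee_rot: [0.667, 0.745, 0.0, -0.0]
ft_force: [-1.6, 1.5, 0.2]
grip_width: 0.002
grasp_force: 0.9
```

```bash
python3 -m crank '[[[0,0.2,0.02,0,0,0,0],[0,0,0,0,0,0,0]]]';python3 -m crank '[[[0,0.2,0.02,0,0,0,0],[0,0,0,0,0,0,0]]]'
```

```text
clock: 13.88
position: [0.4512, 0.3189, 0.0237]
ee_rot: [0.667, 0.745, 0.0, -0.0]
ft_force: [-1.8, 0.7, 0.9]
grip_width: -0.004
grasp_force: 0.8
clock: 14.12
position: [0.4534, 0.3189, 0.0237]
ee_rot: [0.667, 0.745, 0.0, 0.0]
ft_force: [-2.1, 1.8, 0.0]
grip_width: -0.002
grasp_force: 0.7
```

```bash
cat > st.py <<'E'
from h import *
O=np.array([.5403,.2644]);a=np.deg2rad(6.5);Rt=np.array([[np.cos(a),np.sin(a)],[-np.sin(a),np.cos(a)]])
o=manip.get_obs();p,d=eyes.camera('wrist');q=cloud(d,pose('wrist',o));t=(q[...,:2]-O)@Rt.T
print('tcp tray',(1000*(Rt@(o['position'][:2]-O))).round(1),'F tray',(Rt@o['ft_force'][:2]).round(1),'j',o['joint_pos'].round(2))
X=1000*(Rt@(o['position'][:2]-O))[0]
for n,y in(('L',.065),('R',-.065)):
    m=(q[...,2]>.061)&(q[...,2]<.072)&(abs(t[...,1]-y)<.009)&(t[...,0]<.0)&(t[...,0]*1000>X+13)
    s=t[m]*1000
    if len(s)>20:print(n,len(s),'mean',s.mean(0).round(1),'front',np.percentile(s[:,0],97).round(1))
E
python3 st.py
python3 -m crank '[[[0,-1.2,-0.14,0,0,0,0],[0,0.49,-4.31,0,0,0,0],[0,0.49,-4.31,0,0,0,0],[0,0.49,-4.31,0,0,0,0],[0,0,0,0,0,0,0]]]'; python3 st.py
```

```text
tcp tray [-80.2  64. ] F tray [-1.9  2. ] j [ 0.28  0.77 -1.29  1.79  0.8   1.21 -1.14]
L 480 mean [-62.1  67.4] front -58.1
clock: 14.8
position: [0.4563, 0.1842, 0.0231]
ee_rot: [0.669, 0.743, -0.001, 0.001]
ft_force: [0.8, 0.6, -0.9]
grip_width: -0.001
grasp_force: 0.0
tcp tray [-92.5 -70.2] F tray [0.8 0.5] j [ 0.64  0.7  -1.38  1.95  0.76  1.17 -0.94]
R 530 mean [-68.2 -62.8] front -63.7
```

```bash
python3 -m crank '[[[0,0.5,0.45,0,0,0,0],[0,0.2,0.02,0,0,0,0],[0,0.2,0.02,0,0,0,0],[0,0.2,0.02,0,0,0,0]]]'; python3 -m crank '[[[0,0.2,0.03,0,0,0,0],[0,0.2,0.02,0,0,0,0],[0,0,0,0,0,0,0]]]';python3 -m crank '[[[0,0.2,0.03,0,0,0,0],[0,0.1,0.02,0,0,0,0],[0,0,0,0,0,0,0]]]'; python3 st.py
```

```text
clock: 15.35
position: [0.4664, 0.194, 0.0237]
ee_rot: [0.666, 0.746, -0.0, -0.0]
ft_force: [-4.1, -0.6, 2.9]
grip_width: 0.001
grasp_force: 2.1
clock: 15.72
position: [0.4711, 0.1937, 0.0237]
ee_rot: [0.667, 0.745, 0.0, 0.0]
ft_force: [-2.9, -1.0, 2.1]
grip_width: -0.003
grasp_force: 1.1
clock: 16.1
position: [0.474, 0.1942, 0.0236]
ee_rot: [0.667, 0.745, 0.0, 0.0]
ft_force: [-1.8, -1.5, 1.4]
grip_width: -0.0
grasp_force: 1.1
tcp tray [-73.8 -62.3] F tray [-1.9 -1.3] j [ 0.59  0.72 -1.35  1.9   0.77  1.18 -0.94]
R 312 mean [-55.  -63.2] front -51.8
```

```bash
python3 -m crank '[[[0,-1.2,-0.14,0,0,0,0],[0,-0.48,4.2,0,0,0,0],[0,-0.48,4.2,0,0,0,0],[0,-0.48,4.2,0,0,0,0],[0,0.3,0,0,0,0,0],[0,0.2,0.02,0,0,0,0],[0,0.2,0.02,0,0,0,0],[0,0.2,0.02,0,0,0,0],[0,0.2,0.02,0,0,0,0]]]'; python3 -m crank '[[[0,0.2,0.03,0,0,0,0],[0,0.2,0.02,0,0,0,0],[0,0,0,0,0,0,0]]]';python3 -m crank '[[[0,0.2,0.03,0,0,0,0],[0,0.2,0.02,0,0,0,0],[0,0,0,0,0,0,0]]]'; python3 st.py
```

```text
clock: 17.27
position: [0.4584, 0.3192, 0.0236]
ee_rot: [0.667, 0.745, -0.0, -0.0]
ft_force: [-2.1, -0.6, -0.2]
grip_width: 0.0
grasp_force: 1.0
clock: 17.65
position: [0.4627, 0.3203, 0.0237]
ee_rot: [0.667, 0.745, 0.0, 0.0]
ft_force: [0.0, -1.0, -0.6]
grip_width: 0.0
grasp_force: 0.2
clock: 18.02
position: [0.4666, 0.3209, 0.0237]
ee_rot: [0.667, 0.745, 0.0, 0.0]
ft_force: [-1.1, 0.7, -0.2]
grip_width: -0.005
grasp_force: 0.3
tcp tray [-66.8  64.5] F tray [-1.   0.9] j [ 0.26  0.78 -1.26  1.76  0.79  1.22 -1.12]
L 460 mean [-48.5  67.2] front -44.5
```

```bash
python3 -m crank '[[[0,-1.2,-0.14,0,0,0,0],[0,0.48,-4.25,0,0,0,0],[0,0.48,-4.25,0,0,0,0],[0,0.48,-4.25,0,0,0,0],[0,0.3,0.03,0,0,0,0],[0,0.2,0.02,0,0,0,0],[0,0.2,0.02,0,0,0,0],[0,0.2,0.02,0,0,0,0],[0,0.2,0.02,0,0,0,0]]]'; python3 -m crank '[[[0,0.2,0.03,0,0,0,0],[0,0.2,0.02,0,0,0,0],[0,0,0,0,0,0,0]]]';python3 -m crank '[[[0,0.2,0.03,0,0,0,0],[0,0.2,0.02,0,0,0,0],[0,0,0,0,0,0,0]]]'; python3 st.py
```

```text
clock: 19.2
position: [0.4791, 0.1938, 0.0237]
ee_rot: [0.666, 0.746, -0.0, -0.0]
ft_force: [-3.9, -1.2, 3.4]
grip_width: 0.001
grasp_force: 2.0
clock: 19.58
position: [0.4841, 0.1935, 0.0237]
ee_rot: [0.667, 0.745, 0.0, 0.0]
ft_force: [-2.5, -0.8, 2.1]
grip_width: -0.003
grasp_force: 1.1
clock: 19.95
position: [0.4881, 0.1938, 0.0237]
ee_rot: [0.667, 0.745, 0.0, 0.0]
ft_force: [-1.2, -1.4, 1.6]
grip_width: 0.0
grasp_force: 0.9
tcp tray [-59.8 -64.2] F tray [-1.4 -1.3] j [ 0.57  0.73 -1.32  1.87  0.78  1.19 -0.92]
R 391 mean [-41.3 -63.6] front -37.7
```

Smooth so far. Left pin again, to about -35.

```bash
python3 -m crank '[[[0,-1.2,-0.14,0,0,0,0],[0,-0.48,4.25,0,0,0,0],[0,-0.48,4.25,0,0,0,0],[0,-0.48,4.25,0,0,0,0],[0,0.3,0.03,0,0,0,0],[0,0.2,0.02,0,0,0,0],[0,0.2,0.02,0,0,0,0],[0,0.2,0.02,0,0,0,0],[0,0.2,0.02,0,0,0,0]]]'; python3 -m crank '[[[0,0.2,0.03,0,0,0,0],[0,0.2,0.02,0,0,0,0],[0,0,0,0,0,0,0]]]';python3 -m crank '[[[0,0.2,0.03,0,0,0,0],[0,0.2,0.02,0,0,0,0],[0,0,0,0,0,0,0]]]'; python3 st.py
python3 -m crank '[[[0,-1.2,-0.14,0,0,0,0],[0,0.48,-4.25,0,0,0,0],[0,0.48,-4.25,0,0,0,0],[0,0.48,-4.25,0,0,0,0],[0,0.3,0.03,0,0,0,0],[0,0.2,0.02,0,0,0,0],[0,0.2,0.02,0,0,0,0],[0,0.2,0.02,0,0,0,0],[0,0.2,0.02,0,0,0,0]]]'; python3 -m crank '[[[0,0.2,0.03,0,0,0,0],[0,0.2,0.02,0,0,0,0],[0,0,0,0,0,0,0]]]'; python3 st.py
```

```text
clock: 21.12
position: [0.4724, 0.3206, 0.0236]
ee_rot: [0.667, 0.745, -0.0, 0.0]
ft_force: [-1.7, 0.1, -0.8]
grip_width: -0.0
grasp_force: 0.9
clock: 21.5
position: [0.4767, 0.3217, 0.0237]
ee_rot: [0.667, 0.745, 0.0, 0.0]
ft_force: [-0.2, 0.4, -0.4]
grip_width: 0.001
grasp_force: 0.2
clock: 21.88
position: [0.4806, 0.3223, 0.0237]
ee_rot: [0.667, 0.745, 0.0, 0.0]
ft_force: [-0.7, 0.4, -0.7]
grip_width: 0.0
grasp_force: 0.3
tcp tray [-52.7  64.2] F tray [-0.7  0.4] j [ 0.24  0.79 -1.25  1.73  0.8   1.23 -1.1 ]
L 464 mean [-34.5  67.2] front -30.5
clock: 23.05
position: [0.4931, 0.1951, 0.0237]
ee_rot: [0.666, 0.746, -0.0, -0.0]
ft_force: [-4.0, -0.6, 3.6]
grip_width: 0.003
grasp_force: 2.0
clock: 23.42
position: [0.498, 0.1949, 0.0237]
ee_rot: [0.667, 0.745, 0.0, 0.0]
ft_force: [-1.6, 0.6, 2.1]
grip_width: -0.003
grasp_force: 1.2
tcp tray [-49.9 -64.2] F tray [-1.6  0.8] j [ 0.55  0.74 -1.31  1.84  0.78  1.19 -0.9 ]
R 400 mean [-31.4 -63.4] front -27.8
```

```bash
python3 -m crank '[[[0,0.2,0.03,0,0,0,0],[0,0.2,0.02,0,0,0,0],[0,0.2,0.02,0,0,0,0],[0,0,0,0,0,0,0]]]'
python3 -m crank '[[[0,-1.4,-0.16,0,0,0,0],[0,-0.48,4.25,0,0,0,0],[0,-0.48,4.25,0,0,0,0],[0,-0.48,4.25,0,0,0,0],[0,0.5,0.06,0,0,0,0],[0,0.2,0.02,0,0,0,0],[0,0.2,0.02,0,0,0,0],[0,0.2,0.02,0,0,0,0],[0,0.2,0.02,0,0,0,0]]]'; python3 -m crank '[[[0,0.2,0.03,0,0,0,0],[0,0.2,0.02,0,0,0,0],[0,0,0,0,0,0,0]]]'; python3 st.py
```

```text
clock: 23.98
position: [0.5042, 0.1955, 0.0237]
ee_rot: [0.667, 0.745, 0.0, 0.0]
ft_force: [-1.3, -1.3, 0.2]
grip_width: 0.005
grasp_force: 0.8
clock: 25.1
position: [0.4885, 0.3223, 0.0236]
ee_rot: [0.667, 0.745, -0.0, 0.0]
ft_force: [-1.2, 0.0, -1.4]
grip_width: 0.001
grasp_force: 0.7
clock: 25.48
position: [0.4927, 0.3234, 0.0237]
ee_rot: [0.667, 0.745, 0.0, 0.0]
ft_force: [-0.8, -0.3, 0.5]
grip_width: -0.001
grasp_force: 0.1
tcp tray [-40.6  64. ] F tray [-0.8 -0.2] j [ 0.23  0.8  -1.23  1.7   0.8   1.24 -1.08]
L 467 mean [-22.4  66.9] front -18.4
```

```bash
python3 -m crank '[[[0,-1.2,-0.14,0,0,0,0],[0,0.48,-4.25,0,0,0,0],[0,0.48,-4.25,0,0,0,0],[0,0.48,-4.25,0,0,0,0],[0,0.6,0.07,0,0,0,0],[0,0.2,0.02,0,0,0,0],[0,0.2,0.02,0,0,0,0],[0,0.2,0.02,0,0,0,0],[0,0,0,0,0,0,0]]]'; python3 -m crank '[[[0,0.2,0.03,0,0,0,0],[0,0.1,0.02,0,0,0,0],[0,0,0,0,0,0,0]]]'; python3 st.py
python3 -m crank '[[[0,-1.2,-0.14,0,0,0,0],[0,-0.48,4.25,0,0,0,0],[0,-0.48,4.25,0,0,0,0],[0,-0.48,4.25,0,0,0,0],[0,0.5,0.06,0,0,0,0],[0,0.2,0.02,0,0,0,0],[0,0.2,0.02,0,0,0,0],[0,0,0,0,0,0,0]]]'; python3 -m crank '[[[0,0.2,0.03,0,0,0,0],[0,0.1,0.01,0,0,0,0],[0,0,0,0,0,0,0]]]'; python3 st.py
```

```text
clock: 26.65
position: [0.5065, 0.1966, 0.0237]
ee_rot: [0.667, 0.745, 0.0, -0.0]
ft_force: [-0.4, -1.0, 0.8]
grip_width: 0.001
grasp_force: 0.2
clock: 27.02
position: [0.5098, 0.1963, 0.0236]
ee_rot: [0.667, 0.745, -0.0, 0.0]
ft_force: [-2.3, -0.1, 1.3]
grip_width: 0.004
grasp_force: 1.1
tcp tray [-38.  -64.2] F tray [-2.3  0.1] j [ 0.53  0.75 -1.29  1.82  0.78  1.2  -0.89]
R 400 mean [-19.6 -63.4] front -16.0
clock: 28.08
position: [0.493, 0.3223, 0.0236]
ee_rot: [0.668, 0.745, -0.0, 0.0]
ft_force: [-0.5, -0.1, 0.3]
grip_width: -0.001
grasp_force: 0.0
clock: 28.45
position: [0.4953, 0.3236, 0.0236]
ee_rot: [0.667, 0.745, -0.0, 0.0]
ft_force: [-2.0, -1.9, 0.2]
grip_width: -0.001
grasp_force: 0.9
tcp tray [-38.   63.9] F tray [-2.2 -1.7] j [ 0.23  0.8  -1.23  1.7   0.8   1.24 -1.08]
L 462 mean [-19.8  66.9] front -15.8
```

```bash
python3 -m crank '[[[0,0.2,0.03,0,0,0,0],[0,0.1,0.01,0,0,0,0],[0,0,0,0,0,0,0]]]'
python3 -m crank '[[[0,-0.9,-0.1,0,0,0,0],[0,0.48,-4.25,0,0,0,0],[0,0.48,-4.25,0,0,0,0],[0,0.48,-4.25,0,0,0,0],[0,0.5,0.06,0,0,0,0],[0,0.1,0.02,0,0,0,0],[0,0.2,0.02,0,0,0,0],[0,0,0,0,0,0,0]]]'; python3 -m crank '[[[0,0.2,0.03,0,0,0,0],[0,0,0,0,0,0,0]]]'; python3 -m crank '[[[0,0.2,0.02,0,0,0,0],[0,0,0,0,0,0,0]]]'; python3 st.py
```

```text
clock: 28.88
position: [0.4985, 0.3243, 0.0237]
ee_rot: [0.667, 0.745, 0.0, 0.0]
ft_force: [-1.1, 0.8, -0.5]
grip_width: 0.001
grasp_force: 0.4
clock: 29.88
position: [0.5111, 0.1979, 0.0238]
ee_rot: [0.666, 0.746, 0.0, -0.0]
ft_force: [-3.2, -0.6, 1.9]
grip_width: 0.0
grasp_force: 1.1
clock: 30.12
position: [0.5136, 0.1976, 0.0238]
ee_rot: [0.667, 0.745, 0.0, -0.0]
ft_force: [-3.1, 1.8, 1.6]
grip_width: 0.003
grasp_force: 1.3
clock: 30.38
position: [0.5151, 0.1974, 0.0237]
ee_rot: [0.667, 0.745, -0.0, -0.0]
ft_force: [-6.4, -0.8, 4.5]
grip_width: -0.008
grasp_force: 3.4
tcp tray [-32.7 -63.7] F tray [-6.4 -0.1] j [ 0.52  0.76 -1.28  1.8   0.78  1.21 -0.89]
R 382 mean [-14.2 -63. ] front -10.7
```

```bash
python3 -m crank '[[[0,-0.9,-0.1,0,0,0,0],[0,-0.48,4.25,0,0,0,0],[0,-0.48,4.25,0,0,0,0],[0,-0.48,4.25,0,0,0,0],[0,0.5,0.06,0,0,0,0],[0,0.2,0.02,0,0,0,0],[0,0,0,0,0,0,0]]]'; python3 -m crank '[[[0,0.1,0.01,0,0,0,0],[0,0,0,0,0,0,0]]]';python3 -m crank '[[[0,0.1,0.01,0,0,0,0],[0,0,0,0,0,0,0]]]'; python3 -m crank '[[[0,0.1,0.02,0,0,0,0],[0,0,0,0,0,0,0]]]'; python3 st.py
```

```text
clock: 31.3
position: [0.4999, 0.3232, 0.0234]
ee_rot: [0.668, 0.745, -0.0, 0.0]
ft_force: [-1.0, -0.4, -0.1]
grip_width: -0.001
grasp_force: 0.2
clock: 31.55
position: [0.5007, 0.3236, 0.0235]
ee_rot: [0.667, 0.745, -0.0, 0.0]
ft_force: [-1.4, -1.3, -1.4]
grip_width: 0.002
grasp_force: 0.6
clock: 31.8
position: [0.5008, 0.3238, 0.0234]
ee_rot: [0.667, 0.745, -0.001, 0.0]
ft_force: [-4.7, -3.7, 1.3]
grip_width: -0.001
grasp_force: 2.5
clock: 32.05
position: [0.5009, 0.3239, 0.0234]
ee_rot: [0.667, 0.745, -0.002, -0.0]
ft_force: [-9.3, -7.1, 4.8]
grip_width: -0.004
grasp_force: 4.5
tcp tray [-32.4  63.5] F tray [-10.  -6.] j [ 0.22  0.81 -1.22  1.68  0.8   1.24 -1.07]
L 451 mean [-14.4  66.8] front -10.5
```

```bash
python3 -m crank '[[[0,-0.3,-0.02,0,0,0,0],[0,-0.8,-0.1,0,0,0,0],[0,0.48,-4.25,0,0,0,0],[0,0.48,-4.25,0,0,0,0],[0,0.48,-4.25,0,0,0,0],[0,0.5,0.06,0,0,0,0],[0,0.2,0.02,0,0,0,0],[0,0.1,0,0,0,0,0],[0,0,0,0,0,0,0]]]'; python3 -m crank '[[[0,0.1,0.01,0,0,0,0],[0,0,0,0,0,0,0]]]';python3 -m crank '[[[0,0.1,0.01,0,0,0,0],[0,0,0,0,0,0,0]]]'; python3 -m crank '[[[0,0.1,0.02,0,0,0,0],[0,0,0,0,0,0,0]]]'; python3 st.py
```

```text
clock: 33.22
position: [0.5135, 0.1981, 0.0238]
ee_rot: [0.666, 0.746, 0.0, -0.0]
ft_force: [-0.1, 0.1, -0.1]
grip_width: 0.001
grasp_force: 0.0
clock: 33.48
position: [0.5147, 0.1974, 0.0237]
ee_rot: [0.667, 0.745, 0.0, 0.0]
ft_force: [-1.1, 0.2, -0.5]
grip_width: -0.002
grasp_force: 0.1
clock: 33.72
position: [0.515, 0.1973, 0.0236]
ee_rot: [0.667, 0.745, -0.0, -0.0]
ft_force: [-4.3, 0.4, 2.2]
grip_width: -0.001
grasp_force: 2.6
clock: 33.98
position: [0.5152, 0.1974, 0.0235]
ee_rot: [0.667, 0.745, -0.001, -0.001]
ft_force: [-8.8, -1.3, 5.1]
grip_width: 0.001
grasp_force: 4.9
tcp tray [-32.6 -63.8] F tray [-8.9 -0.3] j [ 0.52  0.76 -1.28  1.8   0.78  1.21 -0.89]
R 383 mean [-14.2 -62.8] front -10.6
```

Neither end yields and the shutter is square, with both ends at about -14.6. Next is the firm seating press on the right pin.

```bash
python3 -m crank '[[[0,0.1,0.01,0,0,0,0],[0,0,0,0,0,0,0]]]';python3 -m crank '[[[0,0.05,0.01,0,0,0,0],[0,0,0,0,0,0,0]]]'; python3 st.py
```

```text
clock: 34.28
position: [0.5153, 0.1974, 0.0234]
ee_rot: [0.666, 0.746, -0.002, -0.001]
ft_force: [-13.6, -3.8, 8.8]
grip_width: -0.004
grasp_force: 7.1
clock: 34.52
position: [0.5153, 0.1974, 0.0233]
ee_rot: [0.666, 0.746, -0.002, -0.001]
ft_force: [-16.3, -3.1, 9.4]
grip_width: 0.0
grasp_force: 8.2
tcp tray [-32.4 -63.8] F tray [-16.6  -1.3] j [ 0.52  0.76 -1.27  1.8   0.78  1.21 -0.88]
R 369 mean [-14.1 -62.7] front -10.7
```

```bash
python3 -m crank '[[[0,0.01,0,0,0,0,0],[0,0,0,0,0,0,0],[0,0,0,0,0,0,0],[0,0,0,0,0,0,0],[0,0,0,0,0,0,0],[0,0,0,0,0,0,0],[0,0,0,0,0,0,0],[0,0,0,0,0,0,0]]]'; python3 st.py; python3 -m crank '[[[0,-0.4,-0.05,0,0,0,0],[0,-0.6,-0.07,0,0,0,0],[0,0,0,3,0,0,0],[0,-1,3,4,0,0,0],[0,0,3,3,0,0,0],[0,0,0,0,0,0,0],[0,0,0,0,0,0,0]]]'
python3 - <<'E'
import st
from st import *
for n,y in(('L',.065),('R',-.065)):
    m=(q[...,2]>.0655)&(q[...,2]<.07)&(abs(t[...,1]-y)<.012)&(t[...,0]<.005)&(t[...,0]>-.03)
    s=t[m]*1000;print(n,len(s),s.mean(0),np.percentile(s[:,0],[3,97]) if len(s) else '')
cv2.imwrite('pics/w8.png',p[:,:,::-1])
E
```

```text
clock: 35.58
position: [0.5154, 0.1974, 0.0233]
ee_rot: [0.666, 0.746, -0.002, -0.001]
ft_force: [-16.7, -4.1, 10.3]
grip_width: -0.002
grasp_force: 8.4
tcp tray [-32.4 -63.8] F tray [-17.   -2.2] j [ 0.52  0.76 -1.27  1.8   0.78  1.21 -0.88]
R 364 mean [-14.  -62.7] front -10.6
clock: 36.5
position: [0.4986, 0.2554, 0.123]
ee_rot: [0.667, 0.745, -0.0, 0.0]
ft_force: [-0.3, -0.5, -0.2]
grip_width: 0.002
grasp_force: 0.0
tcp tray [-42.4  -4.2] F tray [-0.3 -0.5] j [ 0.46  0.66 -1.37  1.69  0.66  1.35 -0.92]
L 183 mean [-15.   64.7] front -10.9
R 34 mean [-12.1 -61.6] front -9.9
L 174 [-14.84941151  64.79393999] [-18.74853847 -10.88505219]
R 20 [-11.6209653  -62.12759297] [-14.04712703  -9.84333375]
```

View pics/w8.png

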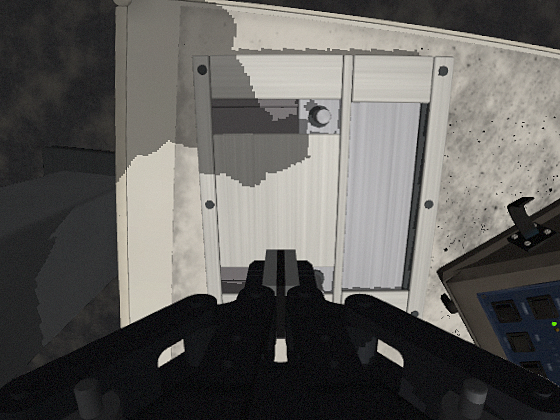

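The shutter covers the well, and the thin dark strip at columns 412-425 is the gap up to the stop bar region. I'll make a light-touch check that the left end stayed home.

```bash
python3 -m crank '[[[0,-0.4,3.4,-2,0,0,0],[0,-0.4,3.4,-3,0,0,0],[0,0,0,-3,0,0,0],[0,0,0,-1.9,0,0,0],[0,0.6,0.07,0,0,0,0],[0,0.2,0.02,0,0,0,0],[0,0,0,0,0,0,0]]]';python3 -m crank '[[[0,0.1,0.01,0,0,0,0],[0,0,0,0,0,0,0]]]';python3 st.py;python3 -m crank '[[[0,0.1,0.01,0,0,0,0],[0,0,0,0,0,0,0]]]';python3 st.py
```

```text
clock: 37.42
position: [0.4993, 0.3253, 0.0257]
ee_rot: [0.667, 0.745, 0.001, 0.0]
ft_force: [-0.3, 0.4, 0.7]
grip_width: -0.001
grasp_force: 0.0
clock: 37.67
position: [0.4996, 0.3254, 0.025]
ee_rot: [0.667, 0.745, 0.0, 0.0]
ft_force: [-0.1, 0.5, -0.1]
grip_width: -0.005
grasp_force: 0.0
tcp tray [-33.5  65.2] F tray [-0.   0.5] j [ 0.22  0.8  -1.21  1.68  0.79  1.23 -1.07]
L 472 mean [-14.7  66.6] front -10.6
clock: 37.98
position: [0.5004, 0.3255, 0.0247]
ee_rot: [0.667, 0.745, 0.0, 0.0]
ft_force: [-0.1, 0.1, -0.3]
grip_width: 0.004
grasp_force: 0.1
tcp tray [-32.8  65.2] F tray [-0.   0.1] j [ 0.22  0.8  -1.21  1.68  0.79  1.24 -1.07]
L 433 mean [-14.3  66.8] front -10.5
```

The left pin hasn't moved back, since there's no contact before -32.8. Retreating and handing in.

```bash
python3 -m crank '[[[0,-0.8,-0.09,0,0,0,0],[0,-0.4,0,0,0,0,0],[0,0,0,4,0,0,0],[0,-1,-2,5,0,0,0],[0,0,0,3,0,0,0],[0,0,0,0,0,0,0],[0,0,0,0,0,0,0]]]'; python3 -c "
from workcell import job;print(job.hand_in())"
```

```text
clock: 38.9
position: [0.4781, 0.3042, 0.144]
ee_rot: [0.667, 0.745, -0.0, 0.0]
ft_force: [0.1, -0.5, -0.6]
grip_width: 0.002
grasp_force: 0.0
the job is handed in; nothing more can be done
None
```

The bush is in the well and the shutter is shut over it, both ends home and square; I seated it with a steady press of about 17 N on the right pin (just under 20 N with the sideways and vertical parts) and handed in at 38.9 s, but the hand-in returned no verdict.

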